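# Stand the fallen pepper mill back on the spice rack

## Task

The wooden pepper mill has toppled over on the worktop. Pick it up and stand it upright on its foot on the board of the spice rack, in the middle of the empty space between the things already there, setting it down gently rather than dropping it. Do not knock over or push about the other things.

Things in the scene. Friction and masses are not known exactly. Their poses are not given: they have to be found in the camera images.
- mill: fallen pepper mill of turned beech, 215 mm tall, 0.28 kg, lying level on the worktop. Origin: centre of its foot's underside; its z runs along its axis to the head. Diameters at distance from foot: 56 at 0-14; 39 at 60-85; 45 at 125; neck 34 at 144-148; straight-sided head 48 at 153-192; dome to 205; steel knob 14 wide to 215 mm. Centre of mass about 95 mm from the foot
- mill_head (a point): point on the fallen mill's axis, 172 mm from the underside of its foot, in the middle of the straight-sided head (48 mm across); axes as mill
- rack: spice rack, fixed: dark wooden board 120 x 440 x 16 mm in black wire frame. Origin: on the worktop under the board's centre; z up, y along its length, -x its open front, turned towards the robot. Board's flat top 50 mm above the worktop. Wire back rail (6 mm) at x = +56 mm, height 88 mm; wire hoops at both ends (y = +-216 mm), 119 mm high; nothing rises along the front
- rack_gap (a point): middle of the empty space on the rack, on the board's top (4 mm in front of the board's centre line); axes as rack. The space is clear for at least 100 mm either way along the board (rack y) from this point; the neighbours stand beyond
- mill_b: the other mill, standing on the rack: same turned beech shape but without the steel knob, 205 mm tall, 56 mm across the foot, 48 mm across the head; origin centre of its underside, z up. It stands in any one of the three occupied places of the rack (rack y about -155, +112 or +170 mm)
- jar_a: spice jar standing on the rack, amber glass with a beech lid, 43 mm across, 90 mm tall; origin centre of its underside; in one of the three occupied places
- jar_b: second spice jar, same as jar_a; in one of the three occupied places
- mug: white mug standing on the worktop, 82 mm across the rim, 92 mm tall, handle on its own +y side; origin centre of its underside
- oil: green glass oil bottle standing on the far part of the worktop, 62 mm across, 235 mm tall; origin centre of its underside
- spoon: wooden spoon, 270 mm long, lying flat on the worktop; origin on the worktop near its middle, x along its length
Things that resemble listed ones, but are neither listed nor needed, are in the scene too. Leave any pink or red look-alike of the jar_b alone. What is shaped like the jar_a but black or pink is not meant.

How it is judged:
At the end, for the whole second after the job is handed in: The fallen mill stands released and still on the rack's board: upright within 0.08 rad, its centre within 34 mm of the board's centre line and within 45 mm of the middle of the empty space along the board; the other mill, jars, mug and bottle stand upright (0.1 rad) (angle between mill's own z axis and vertical below 0.08 rad and z of mill in the frame of rack between 0.045 and 0.056 m and x of mill in the frame of rack between -0.034 and 0.034 m and y of mill in the frame of rack_gap between -0.045 and 0.045 m and linear speed of mill below 0.03 m/s and angular speed of mill below 0.6 rad/s and angle between each of mill_b, jar_a, jar_b, mug, oil's own z axis and vertical below 0.1 rad); the robot touches nothing.
It fails at once if the mill is dropped or thrown down onto the rack (faster than 0.6 m/s within 50 mm of the board: a fall of about 18 mm) (linear speed of mill above 0.6 m/s and z of mill in the frame of rack below 0.1 m and horizontal distance between mill and rack_gap below 0.12 m).
It fails at once if something standing on the rack is knocked over or pushed more than 25 mm (angle between any of mill_b, jar_a, jar_b's own z axis and vertical above 0.35 rad or distance of any of mill_b, jar_a, jar_b from where it was at the start of the episode above 0.025 m).
It fails at once if the mug, the oil bottle or the spoon is pushed more than 40 mm, or the mug or bottle knocked over (distance of any of mug, oil, spoon from where it was at the start of the episode above 0.04 m or angle between any of mug, oil's own z axis and vertical above 0.4 rad).
It also fails if it takes over 48 s, if anything falls off the work surface, if the arm or the gripper's body presses on something with over 40 N, if the wrist force passes 120 N, or if a joint passes its speed limit or range.

## Robot

A 6-joint arm with a two-finger parallel gripper is mounted at the origin on the work surface. World frame = base frame: x ahead of the robot, y to its left, z up, the work surface at z = 0. Lengths are in m, angles in rad, forces in N, time in s.
With the tool pointing down it reaches from about 0.425 to 0.95 m from the base axis. Payload 3.5 kg.
Tool frame: the origin (TCP) lies on the centre line of the jaws, within the pads' length; the fingertips stand 17 mm ahead of it and the grasp point (between the pads) lies 2 mm behind it; z points along the fingers, y is the line along which they close (so a half turn about z gives the same grasp; the last joint's range is limited). The gripper opens to 85 mm and grips with 20 to 120 N. Pads are 22 mm wide; open, the fingers measure 114 mm over their backs; the gripper's body (76 mm by 85 mm) begins 54 mm behind the grasp point. The pads swing forward as they close: fully open they stand 13 mm farther back than shut.
Start: joints at [-1.44, 0.286, 1.577, -0, 1.279, -0.15], TCP at [0.187, -0.649, 0.248] pointing down, gripper open.
Joint ranges: [-2.77, 2.77], [-0.9, 2.22], [0.21, 2.48], [-1.53, 4.67], [0.24, 2.81], [-2.84, 2.84]. Speed limits (rad/s): [2.79, 2.79, 3.14, 3.14, 3.14, 3.14].

## Interface

Orientations are given as a unit quaternion [x, y, z, w].
In Python, from workcell import arm gives the robot as it stands.
- The arm moves only by the tool arm_command, never from a script. Its argument "steps" is a list of rows, each a list of 5 numbers: the shift along the tool's x, y, z in mm, then the turn about the tool's z in rad, then the finger opening in mm, from 0 to 85.4. In form: [[x, y, z, spin, fingers], ...]. A call has exactly 8 rows; each row shifts and turns the commanded pose from where the row before left it, along the tool's axes as they then stand; what a row does not reach is not made up. A row lasts 1/10 s, in which the tool goes at most 50 mm and 8.59 degrees, less where a joint would pass 70% of its speed; a pose out of reach is approached as far as the arm can. A call with a gripper value outside its range is refused whole. The fingers move at their own pace and stop on an object; the grip force is fixed at half the most. Time passes only in rows, so rows that do not move let the fingers close, or fill a call up. It gives the time, the measured TCP pose, the force, the opening and the grip force at its end, in the units of the state.
- arm.get_obs(): the state, without advancing time (a new reading comes with each control period).
- arm.get_image(name): name is "scene" or "top"; returns a dict with "color" (420x560x3 uint8, red, green, blue), "vfov" (degrees; the focal length in pixels is half the picture's height over the tangent of half this angle, whatever the lens; pixels are square), "cx", "cy" (the principal point, pixels), "k1" (the pictures are not rectified: a ray, as slopes to the right and down, at radius r is drawn at 1 + k1 r^2 times it, then the intrinsics apply), "pose" (4x4, takes a point from camera to world coordinates). Camera axes: x right, y down, z forward; pixel columns grow to the right and rows downward; lengths in m; the calibration is good to about 2 mm. A picture is of the moment at which its call begins. There is no depth.
- arm.sign_off(): hands the job in; it is judged then, once.
The state is a dict: "clock": time; "qpos": joint angles; "qvel": joint speeds; "effort": joint torques, N m; "eef_pos": TCP position; "orientation": TCP orientation; "contact_force": force on the tool from outside, world axes, zero at the start; "ft_torque": the same for the moment, N m; "grip_width": finger opening in m; "grip_force": force on a finger pad.
Only numpy, scipy, OpenCV 4.12 (cv2) and the standard library are available. Lean on these libraries where they do the work, as an engineer would, in place of code of your own. Each camera call takes 0.05 s, during which the arm holds its last target. There are 200 camera calls.

## Working session

There is one attempt and no reset: what is moved stays moved. The work goes in short steps, Python scripts to look and compute and a tool call to move; the robot and the scene stay as the last step left them, time stands still between calls to the robot, and variables do not carry over. Pictures are saved under pics/ and viewed, at most 10 in all, crops included, and the job is handed in when it is done.

Besides the shell and the picture viewer there is one more tool, called after "Emit:" as name([rows], argument=value, ...), one row to a line, values as JSON. arm_command: Moves the arm, as the interface text tells. Its arguments: {"type":"object","properties":{"steps":{"type":"array"}},"required":["steps"]}

```bash
mkdir -p pics
cat > h.py <<'E'
import numpy as np, cv2, json
from workcell import arm
def snap(n,tag):
    im=arm.get_image(n); cv2.imwrite(f'pics/{tag}.png',im['color'][:,:,::-1])
    m={k:(np.array(v).tolist()) for k,v in im.items() if k!='color'}; json.dump(m,open(f'pics/{tag}.json','w')); return im
def cam(tag):
    m=json.load(open(f'pics/{tag}.json')); m['pose']=np.array(m['pose']); m['f']=210/np.tan(np.radians(m['vfov'])/2); return m
def ray(tag,u,v):
    m=cam(tag); d=np.array([(u-m['cx'])/m['f'],(v-m['cy'])/m['f']]); s=d.copy()
    for _ in range(20): s=d/(1+m['k1']*(s@s))
    return m['pose'][:3,3], m['pose'][:3,:3]@np.array([*s,1])
def at(tag,u,v,z):
    o,d=ray(tag,u,v); return o+d*(z-o[2])/d[2]
def proj(tag,p):
    m=cam(tag); c=np.linalg.inv(m['pose'])@np.array([*p,1]); s=c[:2]/c[2]; s=s*(1+m['k1']*(s@s)); return s*m['f']+[m['cx'],m['cy']]
E
python3 - <<'E'
from h import *
for n in('scene','top'):
    snap(n,n+'0'); m=cam(n+'0'); print(n,m['f'],m['k1'],m['pose'].round(3).tolist())
E
```

```text
scene 414.4167676488842 -0.006403044849328879 [[0.592, 0.66, -0.462, 1.064], [0.806, -0.485, 0.34, -0.331], [-0.0, -0.574, -0.819, 1.022], [0.0, 0.0, 0.0, 1.0]]
top 412.76048670432436 -0.0911102070900907 [[0.019, -0.998, 0.054, 0.465], [-1.0, -0.018, 0.023, 0.048], [-0.022, -0.055, -0.998, 1.133], [0.0, 0.0, 0.0, 1.0]]
```

View pics/scene0.png

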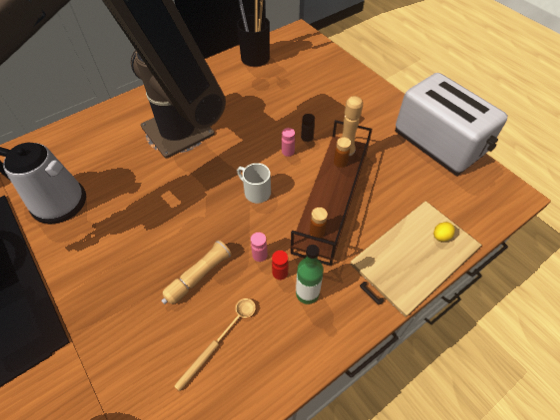

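View pics/top0.png

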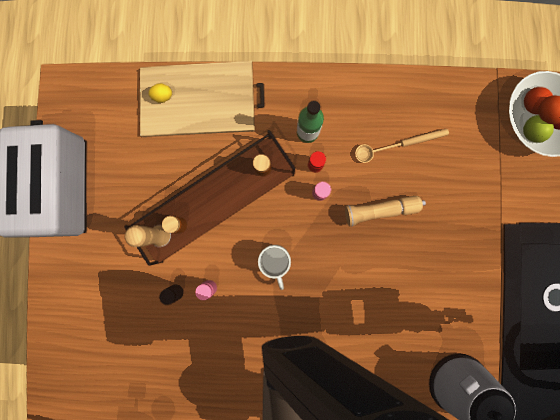

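Scene view: the fallen mill lies from its foot (225,252) to its knob (165,300). The rack runs from (345,130) to (315,255), with mill_b at (352,115) and beech-lidded amber jars at (343,150) and (319,217). The pink, red and black jars are look-alikes.
Top view: the mill's foot is at (347,215) and its knob at (425,205). The rack's empty space is around (215,195). I'll enlarge both.

Run:
```python
import cv2
a=cv2.imread('pics/top0.png')
m=cv2.resize(a[175:245,325:445],None,fx=6.6,fy=6.6,interpolation=3)[:290]
m=cv2.resize(a[180:235,330:440],None,fx=5,fy=5,interpolation=3)
r=cv2.resize(a[120:275,110:310],None,fx=4,fy=4,interpolation=3)
b=cv2.imread('pics/scene0.png'); s=cv2.resize(b[230:315,150:245],None,fx=3,fy=3,interpolation=3)
import numpy as np
c=np.zeros((600,800,3),np.uint8); c[:275,:550]=m; c[300:555,:285]=s
cv2.imwrite('pics/c1.png',c); cv2.imwrite('pics/c2.png',r[:600])
```

```text
(no output)
```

View pics/c1.png

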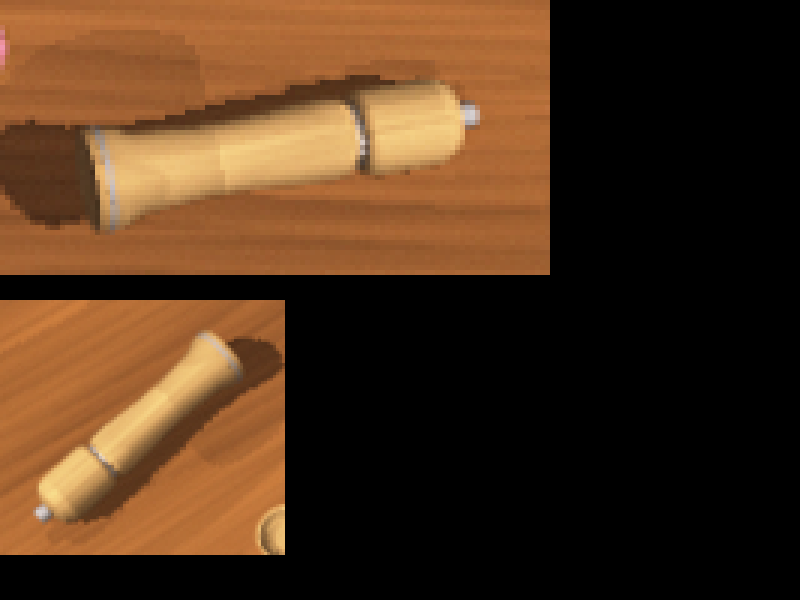

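View pics/c2.png

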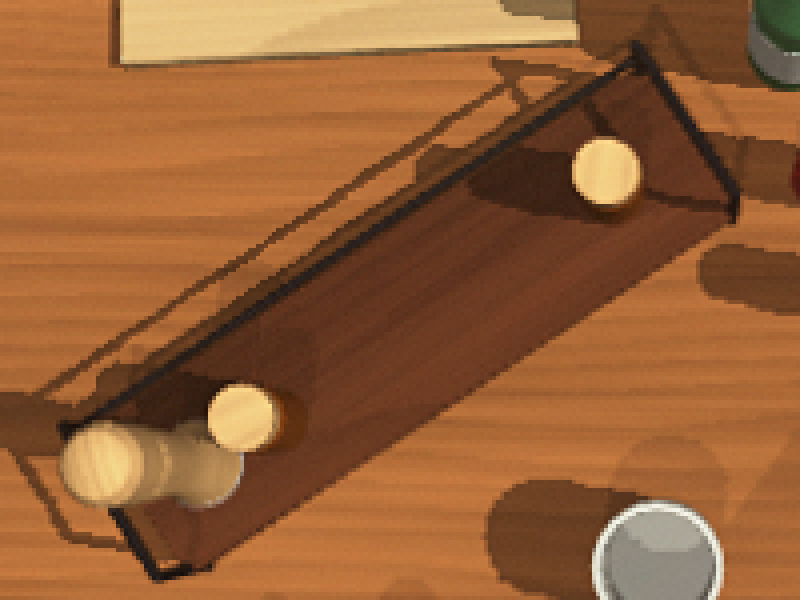

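c1: the mill's foot ring is near (103,180), its neck at (362,135) and its knob tip at (480,114), with the steel knob confirming it. In c2, mill_b has no knob and stands at the lower left. The two amber, beech-lidded jars are at (245,418) and (607,172). The board's front edge runs from (210,570) to (735,220), and the back rail from (65,430) to (635,45).

```bash
cat > m.py <<'E'
from h import *
T='top0'
c1=lambda x,y,z:at(T,330+(x-2)/5,180+(y-2)/5,z)
c2=lambda x,y,z:at(T,110+(x-1.5)/4,120+(y-1.5)/4,z)
f,n,k=c1(96,180,.028),c1(362,135,.028),c1(481,113,.028)
print('mill top',f,n,k,np.linalg.norm(k-f),np.linalg.norm(k-n))
s=lambda x,y,z:at('scene0',150+(x-1)/3,230+(y-301)/3,z)
a,b=s(222,352,.028),s(40,514,.028); print('mill scene',a,b,np.linalg.norm(a-b))
A,B=c2(210,570,.05),c2(735,220,.05); print('front edge',A,B,np.linalg.norm(A-B))
C,D=c2(68,430,.088),c2(635,45,.088); print('rail',C,D,np.linalg.norm(C-D))
e=(A-B)[:2];e/=np.linalg.norm(e); yaw=np.arctan2(e[1],e[0])-np.pi/2; X=np.array([e[1],-e[0]])
r=(C-D)[:2]; print('yaw',yaw,np.arctan2(r[1],r[0])-np.pi/2)
J1,J2=c2(245,418,.14),c2(607,172,.14); M=c2(103,464,.255)
print('jars',J1,J2,'millb',M)
print('x of rail from front',(C[:2]-A[:2])@X,(D[:2]-A[:2])@X)
O=(A[:2]+B[:2])/2+.06*X
for q in(J1,J2,M,A,B,C,D): print((q[:2]-O)@X,(q[:2]-O)@e)
print('O',O,'e',e,'X',X)
o=arm.get_obs(); print(o['eef_pos'],o['orientation'],o['clock'])
E
python3 m.py
```

```text
mill top [ 0.51428725 -0.12660686  0.028     ] [ 0.54097675 -0.26999886  0.028     ] [ 0.55403141 -0.33499971  0.028     ] 0.21214895703502545 0.06629883555516457
mill scene [ 0.51145964 -0.1215949   0.028     ] [ 0.5542963  -0.32871886  0.028     ] 0.21150724344142818
front edge [0.38119591 0.36694371 0.05      ] [0.61896505 0.02398329 0.05      ] 0.41732004070827855
rail [0.4715296  0.45208717 0.088     ] [0.72600455 0.09079339 0.088     ] 0.44191706790271446
yaw 0.6062046838033921 0.6136351514370735
jars [0.48079558 0.32150605 0.14      ] [0.63431117 0.10413176 0.14      ] millb [0.45252152 0.36736974 0.255     ]
x of rail from front 0.12274840714991662 0.1260320274037534
-0.00403558262873614 0.11457144196759372
-0.0017235148049041238 -0.1515361877123371
-0.0011407124129864225 0.16837219049983615
-0.06000000000000001 0.20866002035413925
-0.05999999999999998 -0.20866002035413922
0.06274840714991663 0.22716445279336522
0.06603202740375343 -0.2147404156362108
O [0.54938946 0.22964865] e [-0.56975252  0.82181632] X [0.82181632 0.56975252]
[ 0.18700446 -0.64798554  0.24706613] [ 9.90159498e-01  1.39939368e-01  1.10905344e-05 -1.06882085e-03] 0.1
```

Run:
```python
from h import *
for uv in((60,210),(35,150),(178,135),(60,165)): print(uv, at('scene0',*uv,0),at('scene0',*uv,.2))
print(proj('scene0',(.187,-.648,.247)),proj('top0',(.187,-.648,.247)),proj('top0',(.187,-.648,.4)), proj('scene0',(0,0,0)))
print(at('top0',470,390,.0),at('top0',490,400,.2))
```

```text
(60, 210) [ 0.09463884 -0.44566966  0.        ] [ 0.28427527 -0.42315872  0.2       ]
(35, 150) [-0.19761802 -0.42885781  0.        ] [ 0.04920531 -0.4096365   0.2       ]
(178, 135) [ 0.02517704 -0.00869655  0.        ] [ 0.2284053  -0.07168964  0.2       ]
(60, 165) [-0.0820175  -0.38394836  0.        ] [ 0.14218588 -0.37351464  0.2       ]
[-61.61878626 218.03537455] [591.1582936  361.25204387] [643.6728799 382.7113145] [176.77620025 129.7667126 ]
[ 0.03809309 -0.47728544  0.        ] [ 0.08916247 -0.43316771  0.2       ]
```

Emit:
arm_command([
  [0, 0, 0, -0.148, 85],
  [0, 0, 0, -0.148, 85],
  [0, 0, 0, -0.148, 85],
  [0, 0, 0, -0.148, 85],
  [0, 0, 0, -0.148, 85],
  [0, 0, 0, -0.148, 85],
  [0, 0, 0, -0.148, 85],
  [0, 0, 0, -0.148, 85],
])

```text
clock: 0.9
eef_pos: [0.187, -0.6482, 0.2475]
orientation: [0.742, 0.671, 0.0, -0.001]
contact_force: [-0.2, -0.2, -0.1]
grip_width: 0.0851
grip_force: 0.0
```

Emit:
arm_command([
  [0, 0, 0, -0.148, 85],
  [0, 0, 0, -0.152, 85],
  [12, 28, 0, 0, 85],
  [20, 31, 0, 0, 85],
  [20, 31, 0, 0, 85],
  [20, 31, 0, 0, 85],
  [20, 31, 0, 0, 85],
  [20, 31, 0, 0, 85],
])

```text
clock: 1.7
eef_pos: [0.3461, -0.5022, 0.2477]
orientation: [0.636, 0.772, 0.0, -0.0]
contact_force: [0.4, -0.1, -0.8]
grip_width: 0.0852
grip_force: 0.0
```

Emit:
arm_command([
  [22, 31, 0, 0, 85],
  [22, 31, 0, 0, 85],
  [22, 31, 0, 0, 85],
  [22, 31, 10, 0, 85],
  [22, 31, 20, 0, 85],
  [22, 31, 25, 0, 85],
  [22, 31, 30, 0, 85],
  [15, 20, 15, 0, 85],
])

```text
clock: 2.5
eef_pos: [0.5456, -0.2894, 0.1447]
orientation: [0.635, 0.772, 0.0, -0.003]
contact_force: [-0.4, -0.4, 0.5]
grip_width: 0.0849
grip_force: 0.0
```

Run:
```python
from h import *
import cv2
o=arm.get_obs(); print(o['eef_pos'],o['orientation'],o['clock'])
snap('top','top1');snap('scene','scene1')
a=cv2.imread('pics/top1.png')[150:270,310:470]; b=cv2.imread('pics/scene1.png')[200:320,130:290]
cv2.imwrite('pics/c3.png',cv2.resize(np.hstack([a,b]),None,fx=2.5,fy=2.5,interpolation=3))
q=o['orientation']
from scipy.spatial.transform import Rotation as R
M=R.from_quat(q).as_matrix(); print(M.round(3)); d=np.array([.546,-.2915,.09])-o['eef_pos']; print('delta tool mm',M.T@d*1000)
```

```text
[ 0.54562397 -0.28939328  0.14469394] [ 6.35498128e-01  7.72098008e-01  1.31067752e-04 -2.60342577e-03] 2.5
[[-0.192  0.981 -0.004]
 [ 0.981  0.192  0.004]
 [ 0.004 -0.003 -1.   ]]
delta tool mm [-2.36868598  0.13382851 54.68435394]
```

View pics/c3.png

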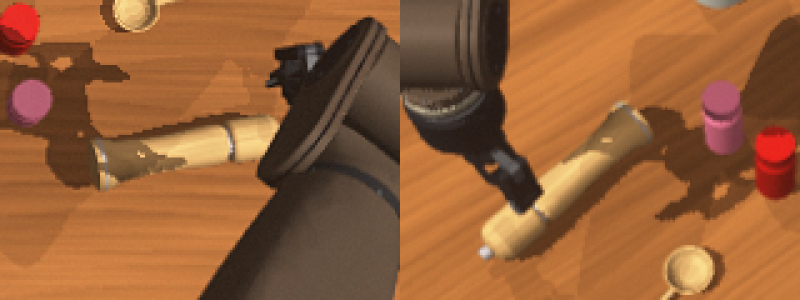

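The close view shows the gripper above the mill's head, with its jaws across the axis. In the scene half the mill is unmoved, with its knob at (487,253) and its neck at (545,215). I'll descend and grip.

Emit:
arm_command([
  [-1, 0, 22, 0, 85],
  [-1, 0, 25, 0, 85],
  [0, 0, 25, 0, 85],
  [0, 0, 20, 0, 85],
  [0, 0, 15, 0, 85],
  [0, 0, 10, 0, 85],
  [0, 0, 1, 0, 85],
  [0, 0, 0, 0, 85],
])

```text
clock: 3.4
eef_pos: [0.5464, -0.295, 0.0309]
orientation: [0.636, 0.772, -0.0, 0.0]
contact_force: [-0.5, 0.1, 0.3]
grip_width: 0.0851
grip_force: 0.0
```

Emit:
arm_command([
  [0, 0, 0, 0, 30],
  [0, 0, 0, 0, 30],
  [0, 0, 0, 0, 30],
  [0, 0, 0, 0, 30],
  [0, 0, 0, 0, 30],
  [0, 0, 0, 0, 30],
  [0, 0, 0, 0, 30],
  [0, 0, 0, 0, 30],
])

```text
clock: 4.2
eef_pos: [0.5472, -0.295, 0.0317]
orientation: [0.636, 0.772, 0.0, 0.001]
contact_force: [1.4, 0.4, 6.4]
grip_width: 0.046
grip_force: 61.8
```

Gripped about 6 mm above the axis, since the width reads 46 and not 48. I'll open, lower and grip again.

Emit:
arm_command([
  [0, 0, 0, 0, 70],
  [0, 0, 0, 0, 70],
  [0, 0, 0, 0, 70],
  [1, 0, 3, 0, 70],
  [2, 0, 3, 0, 70],
  [0, 0, 1, 0, 70],
  [0, 0, 0, 0, 70],
  [0, 0, 0, 0, 70],
])

```text
clock: 5.0
eef_pos: [0.5456, -0.2916, 0.0233]
orientation: [0.636, 0.772, -0.0, -0.0]
contact_force: [-0.7, -1.1, -0.4]
grip_width: 0.0701
grip_force: 0.0
```

Emit:
arm_command([
  [0, 0, 0, 0, 30],
  [0, 0, 0, 0, 30],
  [0, 0, 0, 0, 30],
  [0, 0, 0, 0, 30],
  [0, 0, 0, 0, 30],
  [0, 0, 0, 0, 30],
  [0, 0, 0, 0, 30],
  [0, 0, 0, 0, 30],
])

```text
clock: 5.8
eef_pos: [0.5458, -0.2919, 0.0239]
orientation: [0.636, 0.772, -0.0, 0.0]
contact_force: [-1.5, -0.6, 5.1]
grip_width: 0.0462
grip_force: 61.6
```

Emit:
arm_command([
  [4, 0, -17, 0, 30],
  [5, 0, -16, 0, 30],
  [7, 0, -16, 0, 30],
  [8, 0, -15, 0, 30],
  [10, 0, -14, 0, 30],
  [11, 0, -13, 0, 30],
  [12, 0, -12, 0, 30],
  [13, 0, -10, 0, 30],
])

```text
clock: 6.6
eef_pos: [0.5315, -0.2219, 0.1353]
orientation: [0.636, 0.772, -0.0, -0.001]
contact_force: [-0.3, -0.2, -3.6]
grip_width: 0.0463
grip_force: 61.9
```

Run:
```python
from h import *
o=arm.get_obs(); print(o['eef_pos'],o['contact_force'],o['grip_width'])
snap('scene','scene2')
b=cv2.imread('pics/scene2.png')[180:320,110:310]
cv2.imwrite('pics/c4.png',cv2.resize(b,None,fx=3,fy=3,interpolation=3))
```

```text
[ 0.53148554 -0.22191648  0.13534083] [-0.30681602 -0.18852128 -3.56507722] 0.04628693865978508
```

View pics/c4.png

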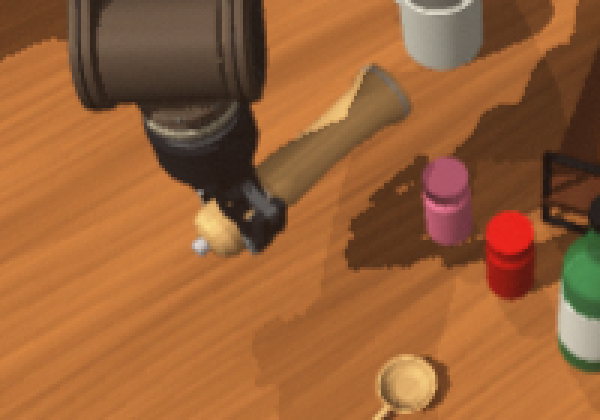

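Run:
```python
from h import *
o=arm.get_obs(); g=np.array(o['eef_pos'])+[0,0,.002]; x=np.array([-.192,.981,0])
for t in range(0,60,6):
    a=np.radians(t); ax=x*np.cos(a)+np.array([0,0,-1])*np.sin(a)
    P=[(proj('scene2',g+s*ax)-[110,180])*3 for s in(-.043,.172)]; print(t,np.round(P,0).tolist(),(g+.172*ax).round(3))
```

```text
0 [[193.0, 248.0], [387.0, 85.0]] [ 0.499 -0.052  0.139]
6 [[192.0, 245.0], [388.0, 98.0]] [ 0.499 -0.053  0.121]
12 [[192.0, 242.0], [388.0, 111.0]] [ 0.5   -0.055  0.103]
18 [[192.0, 239.0], [386.0, 125.0]] [ 0.5   -0.06   0.086]
24 [[192.0, 235.0], [382.0, 139.0]] [ 0.502 -0.066  0.069]
30 [[193.0, 231.0], [377.0, 154.0]] [ 0.503 -0.074  0.053]
36 [[194.0, 226.0], [371.0, 170.0]] [ 0.505 -0.084  0.038]
42 [[196.0, 222.0], [364.0, 185.0]] [ 0.507 -0.095  0.024]
48 [[199.0, 217.0], [355.0, 201.0]] [ 0.51  -0.107  0.011]
54 [[202.0, 212.0], [345.0, 216.0]] [ 0.512 -0.121 -0.   ]
```

The view shows the mill lifted still level, about 3° down: knob at (200,247), foot at (390,90). The grip resists pivoting, so I'll ease the fingers a little to let it swing, with the foot just above the worktop.

Emit:
arm_command([
  [0, 0, 0, 0, 46.4],
  [0, 0, 0, 0, 46.4],
  [0, 0, 0, 0, 46.4],
  [0, 0, 0, 0, 46.6],
  [0, 0, 0, 0, 46.6],
  [0, 0, 0, 0, 46.6],
  [0, 0, 0, 0, 46.6],
  [0, 0, 0, 0, 46.6],
])

```text
clock: 7.45
eef_pos: [0.5322, -0.2229, 0.1363]
orientation: [0.636, 0.772, 0.0, 0.0]
contact_force: [-0.1, -0.8, -2.3]
grip_width: 0.0469
grip_force: 44.5
```

Emit:
arm_command([
  [0, 0, 0, 0, 46.9],
  [0, 0, 0, 0, 46.9],
  [0, 0, 0, 0, 46.9],
  [0, 0, 0, 0, 47.1],
  [0, 0, 0, 0, 47.1],
  [0, 0, 0, 0, 47.1],
  [0, 0, 0, 0, 47.1],
  [0, 0, 0, 0, 47.1],
])

```text
clock: 8.25
eef_pos: [0.5322, -0.2228, 0.1363]
orientation: [0.636, 0.772, 0.0, -0.0]
contact_force: [-0.3, 0.4, -2.4]
grip_width: 0.0471
grip_force: 26.3
```

```bash
cat >> h.py <<'E'
def tilt(tag,d=(-.192,.981)):
    """mill tilt below level (deg): match rendered silhouette of body points against beech-coloured pixels"""
    im=snap('scene',tag); o=arm.get_obs(); g=np.array(o['eef_pos'])+[0,0,.002]; x=np.array([*d,0])
    c=im['color'].astype(int); w=((c[...,0]-c[...,2]>40)&(c[...,1]-c[...,2]>22)&(c[...,1]*1.55>c[...,0]))
    best=[]
    for t in range(-10,105,3):
        a=np.radians(t); ax=x*np.cos(a)+np.array([0,0,-1])*np.sin(a)
        P=[proj(tag,g+s*ax) for s in np.linspace(.04,.165,30)]
        best.append((np.mean([w[int(v),int(u)] for u,v in P]),t))
    print(sorted(best)[::-1][:5], 'F',np.round(o['contact_force'],1),'Tq',np.round(o['ft_torque'],3),o['grip_width'],o['grip_force'])
E
python3 -c "
from h import *
tilt('s3')"
```

```text
[(np.float64(1.0), 17), (np.float64(1.0), 14), (np.float64(1.0), 11), (np.float64(1.0), 8), (np.float64(1.0), 5)] F [ 0.2 -0.4 -3.6] Tq [-0.235 -0.015  0.045] 0.04746330034309295 26.287825405597687
```

Emit:
arm_command([
  [0, 0, 0, 0, 47.3],
  [0, 0, 0, 0, 47.3],
  [0, 0, 0, 0, 47.3],
  [0, 0, 0, 0, 47.3],
  [0, 0, 0, 0, 47.3],
  [0, 0, 0, 0, 47.3],
  [0, 0, 0, 0, 47.3],
  [0, 0, 0, 0, 47.3],
])

```text
clock: 9.1
eef_pos: [0.5323, -0.2231, 0.1366]
orientation: [0.636, 0.772, -0.0, 0.0]
contact_force: [0.3, -1.2, -1.5]
grip_width: 0.0472
grip_force: 20.8
```

```bash
python3 -c "
from h import *
tilt('s4')"
```

```text
[(np.float64(0.8666666666666667), 35), (np.float64(0.8666666666666667), 32), (np.float64(0.8333333333333334), 38), (np.float64(0.8), 41), (np.float64(0.7666666666666667), 47)] F [-0.6 -1.4 -1.5] Tq [-0.373 -0.04   0.008] 0.04710916988071139 20.753137171268463
```

The mill has swung to about 40° and the foot rests on the worktop. I'll ease the fingers slightly more while raising along the arc.

Emit:
arm_command([
  [0, 0, 0, 0, 47.5],
  [0, 0, 0, 0, 47.5],
  [0, 0, 0, 0, 47.5],
  [4, 0, -4, 0, 47.5],
  [4, 0, -4, 0, 47.5],
  [4, 0, -4, 0, 47.5],
  [4, 0, -4, 0, 47.5],
  [0, 0, 0, 0, 47.5],
])

```text
clock: 9.95
eef_pos: [0.5294, -0.2065, 0.1531]
orientation: [0.636, 0.772, 0.0, 0.0]
contact_force: [0.0, -0.4, -2.9]
grip_width: 0.0475
grip_force: 14.0
```

```bash
python3 -c "
from h import *
tilt('s5')"
```

```text
[(np.float64(0.7666666666666667), 41), (np.float64(0.7666666666666667), 38), (np.float64(0.7333333333333333), 47), (np.float64(0.7333333333333333), 44), (np.float64(0.7), 50)] F [-0.1 -0.4 -2.7] Tq [-0.152 -0.001 -0.016] 0.04723261972522384 13.999590575695038
```

Emit:
arm_command([
  [0, 0, 0, 0, 47.6],
  [0, 0, 0, 0, 47.6],
  [0, 0, 0, 0, 47.6],
  [0, 0, 0, 0, 47.7],
  [0, 0, 0, 0, 47.7],
  [0, 0, 0, 0, 47.7],
  [0, 0, 0, 0, 47.7],
  [0, 0, 0, 0, 47.7],
])

```text
clock: 10.8
eef_pos: [0.5292, -0.2072, 0.1524]
orientation: [0.636, 0.772, -0.0, 0.0]
contact_force: [-0.4, 0.2, -2.4]
grip_width: 0.048
grip_force: 7.7
```

```bash
python3 -c "
from h import *
tilt('s6')"
```

```text
[(np.float64(0.7333333333333333), 47), (np.float64(0.7333333333333333), 44), (np.float64(0.7), 50), (np.float64(0.6666666666666666), 53), (np.float64(0.6333333333333333), 62)] F [ 0.1 -0.3 -2.4] Tq [-0.102  0.049 -0.03 ] 0.047969189057450665 7.679238170385361
```

Emit:
arm_command([
  [6, 0, -4, 0, 47.7],
  [8, 0, -4, 0, 47.7],
  [9, 0, -4, 0, 47.7],
  [9, 0, -3, 0, 47.7],
  [9, 0, -2, 0, 47.7],
  [9, 0, -2, 0, 47.7],
  [6, 0, -1, 0, 47.7],
  [0, 0, 0, 0, 47.7],
])

```text
clock: 11.65
eef_pos: [0.5186, -0.1515, 0.173]
orientation: [0.636, 0.772, 0.0, 0.0]
contact_force: [-0.5, -0.9, 0.2]
grip_width: 0.0481
grip_force: 8.8
```

Run:
```python
from h import *
tilt('s7')
b=cv2.imread('pics/s7.png')[130:290,130:330]
cv2.imwrite('pics/c5.png',cv2.resize(b,None,fx=3,fy=3,interpolation=3))
```

```text
[(np.float64(0.7), 80), (np.float64(0.6333333333333333), 77), (np.float64(0.6333333333333333), 74), (np.float64(0.6333333333333333), 71), (np.float64(0.6333333333333333), 68)] F [-0.1 -0.4  0.6] Tq [-0.038  0.042  0.014] 0.04781162698633652 8.776885271072388
```

View pics/c5.png

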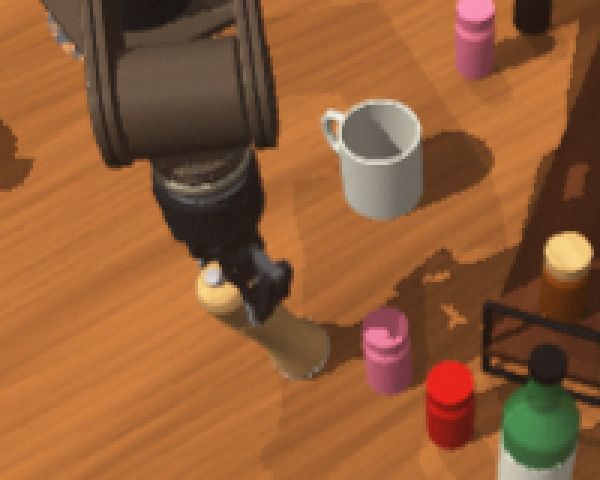

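The picture shows the mill nearly upright (about 78°) with its foot on the worktop at (305,365) and its head in the jaws at (220,285). The mug and jars are undisturbed. I'll finish the arc.

Emit:
arm_command([
  [6, 0, 0, 0, 47.7],
  [7, 0, 0, 0, 47.7],
  [7, 0, 0, 0, 47.7],
  [6, 0, 1, 0, 47.7],
  [4, 0, 1, 0, 47.7],
  [0, 0, 0, 0, 47.8],
  [0, 0, 0, 0, 47.9],
  [0, 0, 0, 0, 47.9],
])

```text
clock: 12.5
eef_pos: [0.5144, -0.1232, 0.1734]
orientation: [0.636, 0.772, 0.001, 0.002]
contact_force: [-1.0, -0.3, 9.4]
grip_width: 0.0475
grip_force: 5.9
```

Run:
```python
from h import *
tilt('s8'); print(arm.get_obs()['eef_pos'])
b=cv2.imread('pics/s8.png')[150:270,170:290]
cv2.imwrite('pics/c6.png',cv2.resize(b,None,fx=5,fy=5,interpolation=3))
```

```text
[(np.float64(1.0), 92), (np.float64(1.0), 89), (np.float64(0.9666666666666667), 86), (np.float64(0.7333333333333333), 83), (np.float64(0.6666666666666666), 80)] F [-1.4 -1.   9.5] Tq [-0.152  0.284  0.016] 0.048087944234926426 5.861704498529434
[ 0.51437371 -0.12322785  0.17338162]
```

View pics/c6.png

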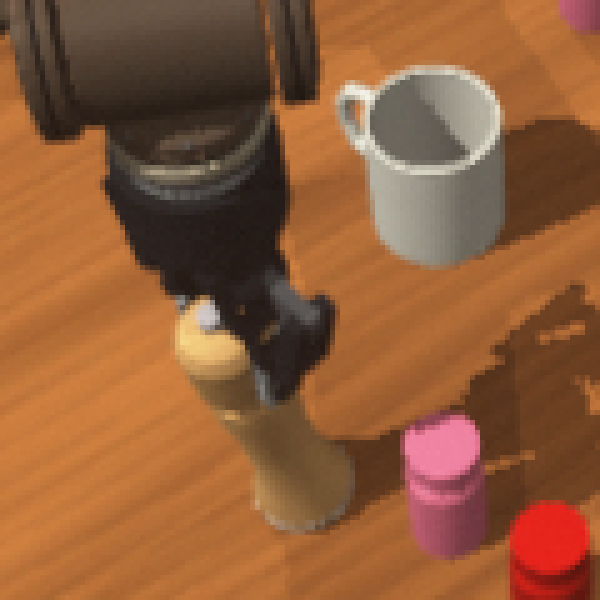

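The mill looks upright, with its foot flat at (305,500) and tilt about 89°. I'll let it stand free for a moment so it squares itself, then grip it firmly.

Emit:
arm_command([
  [0, 0, 0, 0, 48.4],
  [0, 0, 0, 0, 49],
  [0, 0, 0, 0, 51],
  [0, 0, 0, 0, 53],
  [0, 0, 0, 0, 53],
  [0, 0, 0, 0, 53],
  [0, 0, 0, 0, 53],
  [0, 0, 0, 0, 53],
])

```text
clock: 13.35
eef_pos: [0.5128, -0.1227, 0.1703]
orientation: [0.636, 0.772, 0.0, -0.0]
contact_force: [-0.5, -0.5, -0.1]
grip_width: 0.0531
grip_force: 0.0
```

Run:
```python
from h import *
tilt('s9'); print(arm.get_obs()['eef_pos'])
im=snap('top','t9')
b=cv2.imread('pics/s9.png')[190:270,190:260]; a=cv2.imread('pics/t9.png')[150:230,320:390]
cv2.imwrite('pics/c7.png',cv2.resize(np.hstack([b,a]),None,fx=5,fy=5,interpolation=3))
print([ (5*(proj('s9',p)-[190,190])).round() for p in((.514,-.123,.028),(.514,-.123,.215),(.514,-.123,0))])
```

```text
[(np.float64(0.9666666666666667), 83), (np.float64(0.9333333333333333), 86), (np.float64(0.7666666666666667), 80), (np.float64(0.6666666666666666), 77), (np.float64(0.6), 74)] F [0.  0.3 0.9] Tq [ 0.    -0.027  0.006] 0.05305574813975764 0.0
[ 0.5127446  -0.12275757  0.1703221 ]
[array([169., 290.]), array([124.,  94.]), array([174., 314.])]
```

View pics/c7.png

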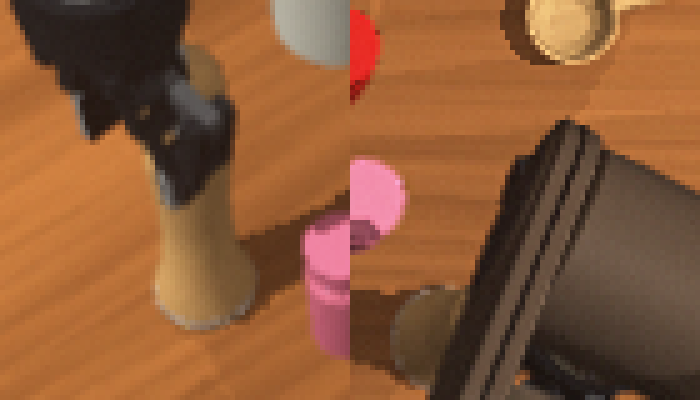

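The left half shows the mill standing free and upright. Its foot ellipse runs from (155,285) to (257,285), with the bottom at (205,328). The foot sits to the right of the tool axis, so I'll measure the offset and centre before gripping.

Run:
```python
from h import *
from scipy.spatial.transform import Rotation as R
o=arm.get_obs(); M=R.from_quat(o['orientation']).as_matrix(); p=np.array(o['eef_pos'])
S=lambda x,y,z:at('s9',190+(x-2)/5,190+(y-2)/5,z)
L,Rr=S(155,287,.007),S(257,287,.007); print(L,Rr,np.linalg.norm(L-Rr))
B=S(205,328,0); d=(B-cam('s9')['pose'][:3,3]); d[2]=0; d/=np.linalg.norm(d); print(B+d*.028)
for c in ((L+Rr)/2,B+d*.028): print(M.T@(c-p)*1000)
t=at('t9',320+(390-352)/5,150+(335-2)/5,.007); print('left edge top',t)
```

```text
[ 0.49468323 -0.12412593  0.007     ] [ 0.52866563 -0.07792153  0.007     ] 0.057355478185109554
[ 0.50385453 -0.10346185  0.        ]
[ 21.52360029   3.08462269 163.34320632]
[ 20.62212687  -5.05713703 170.34280066]
left edge top [ 0.51148492 -0.07209659  0.007     ]
```

Emit:
arm_command([
  [0, 0, 0, 0, 66],
  [0, 0, 0, 0, 66],
  [0, 0, 0, 0, 66],
  [6, 0, 0, 0, 66],
  [7, 0, 0, 0, 66],
  [7, 0, 0, 0, 66],
  [1, 0, 0, 0, 66],
  [0, 0, 0, 0, 66],
])

```text
clock: 14.25
eef_pos: [0.5087, -0.1016, 0.1704]
orientation: [0.636, 0.772, -0.0, 0.0]
contact_force: [0.2, 0.6, -0.2]
grip_width: 0.0659
grip_force: 0.0
```

Emit:
arm_command([
  [0, 0, 0, 0, 54],
  [0, 0, 0, 0, 52],
  [0, 0, 0, 0, 50],
  [0, 0, 0, 0, 49],
  [0, 0, 0, 0, 48],
  [0, 0, 0, 0, 46],
  [0, 0, 0, 0, 30],
  [0, 0, 0, 0, 30],
])

```text
clock: 15.05
eef_pos: [0.5088, -0.1022, 0.1706]
orientation: [0.636, 0.772, -0.0, 0.0]
contact_force: [0.4, -0.1, 2.2]
grip_width: 0.0467
grip_force: 61.3
```

Run:
```python
from h import *
tilt('s10'); print(arm.get_obs()['eef_pos'],arm.get_obs()['clock'])
b=cv2.imread('pics/s10.png')[190:270,190:270]
cv2.imwrite('pics/c8.png',cv2.resize(b,None,fx=5,fy=5,interpolation=3))
```

```text
[(np.float64(1.0), 98), (np.float64(1.0), 95), (np.float64(1.0), 92), (np.float64(1.0), 89), (np.float64(1.0), 86)] F [-1.   0.7  2. ] Tq [-0.001  0.134 -0.05 ] 0.0465252436669264 61.27148151397705
[ 0.50881724 -0.10217088  0.17058076] 15.1
```

View pics/c8.png

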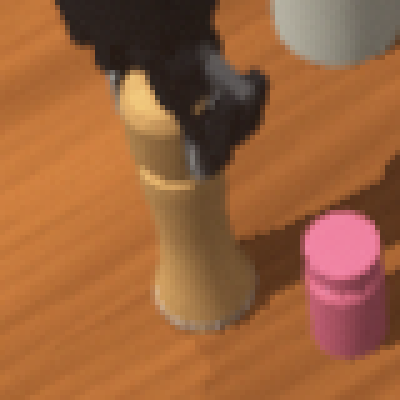

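The mill stands upright and gripped: foot ellipse centred near (205,290), head in the pads at (155,110), neck ring at (170,183). I'll lift it and carry it over to the rack.

Emit:
arm_command([
  [0, 0, -10, 0, 30],
  [0, 0, -20, 0, 30],
  [0, 0, -25, 0, 30],
  [0, 0, -25, 0, 30],
  [0, 0, -25, 0, 30],
  [0, 0, -25, 0, 30],
  [0, 0, -20, 0, 30],
  [0, 0, -10, 0, 30],
])

```text
clock: 15.9
eef_pos: [0.509, -0.1022, 0.3324]
orientation: [0.636, 0.772, 0.0, 0.001]
contact_force: [-0.3, 0.2, -2.7]
grip_width: 0.0467
grip_force: 62.2
```

Emit:
arm_command([
  [10, 4, 0, 0, 30],
  [20, 7, 0, 0, 30],
  [25, 9, 0, 0, 30],
  [25, 9, 0, 0, 30],
  [25, 9, 0, 0, 30],
  [25, 9, 0, 0, 30],
  [25, 9, 0, 0, 30],
  [25, 9, 0, 0, 30],
])

```text
clock: 16.7
eef_pos: [0.5373, 0.0889, 0.3279]
orientation: [0.636, 0.772, -0.001, -0.002]
contact_force: [0.7, -0.4, -3.1]
grip_width: 0.0467
grip_force: 62.1
```

Emit:
arm_command([
  [25, 9, 0, 0, 30],
  [25, 9, 0, 0, 30],
  [25, 9, 0, 0, 30],
  [20, 8, 0, 0, 30],
  [16, 8, 0, 0, 30],
  [8, 4, 0, 0, 30],
  [0, 0, 0, 0, 30],
  [0, 0, 0, 0, 30],
])

```text
clock: 17.5
eef_pos: [0.5615, 0.2123, 0.3298]
orientation: [0.636, 0.772, -0.001, -0.0]
contact_force: [0.8, 0.2, -2.4]
grip_width: 0.0472
grip_force: 62.2
```

```bash
cat > r.py <<'E'
from h import *
import sys
from scipy.spatial.transform import Rotation as R
tag=sys.argv[1]
im=snap('scene',tag); o=arm.get_obs(); p=np.array(o['eef_pos']); M=R.from_quat(o['orientation']).as_matrix()
print(o['clock'],p.round(4),'F',np.round(o['contact_force'],1),'Tq',np.round(o['ft_torque'],3),o['grip_width'])
t=np.array([.561,.213,p[2]]); print('to gap, tool mm',(M.T@(t-p)*1000).round(1))
a=cv2.cvtColor(cv2.imread('pics/scene0.png'),cv2.COLOR_BGR2GRAY).astype(int)
b=cv2.imread(f'pics/{tag}.png').astype(int)
# body edges of the mill: rows at given heights below the grasp -> left/right beech edges
z0=p[2]+.002
w=((b[...,2]-b[...,0]>35)&(b[...,2]>110)&(b[...,1]*1.6>b[...,2])).astype(np.uint8)
for s in (.06,.08,.1,.12,.14,.165):
    u,v=proj(tag,[p[0],p[1],z0-s]); row=w[int(round(v))]; c=int(round(u)); l=r=c
    near=np.flatnonzero(row[c-25:c+26])+c-25
    print(s,(round(u,1),round(v,1)),near.min() if len(near) else None,near.max() if len(near) else None,len(near))
E
python3 r.py s11
```

```text
17.55 [0.5616 0.212  0.3301] F [-0.2  0.3 -2.5] Tq [ 0.002 -0.024 -0.01 ] 0.04663932705975301
to gap, tool mm [ 1.1 -0.4 -0. ]
0.06 (np.float64(337.5), np.float64(143.0)) 329 353 23
0.08 (np.float64(336.6), np.float64(148.5)) 325 354 19
0.1 (np.float64(335.7), np.float64(153.9)) 329 339 11
0.12 (np.float64(334.9), np.float64(159.2)) 327 340 14
0.14 (np.float64(334.1), np.float64(164.2)) 325 340 16
0.165 (np.float64(333.1), np.float64(170.4)) 323 343 21
```

Over the gap with the mill hanging true: torque is about 0 and its edges are centred on the predicted axis. I'll lower it, slowly near the board, expecting contact at a TCP height of about 0.2206.

Emit:
arm_command([
  [1, 0, 10, 0, 30],
  [0, 0, 18, 0, 30],
  [0, 0, 20, 0, 30],
  [0, 0, 20, 0, 30],
  [0, 0, 15, 0, 30],
  [0, 0, 10, 0, 30],
  [0, 0, 6, 0, 30],
  [0, 0, 2, 0, 30],
])

```text
clock: 18.35
eef_pos: [0.5614, 0.2136, 0.2289]
orientation: [0.636, 0.772, -0.0, -0.0]
contact_force: [0.3, 0.1, -2.8]
grip_width: 0.0467
grip_force: 62.2
```

Emit:
arm_command([
  [0, 0, 2, 0, 30],
  [0, 0, 1, 0, 30],
  [0, 0, 1, 0, 30],
  [0, 0, 1, 0, 30],
  [0, 0, 1, 0, 30],
  [0, 0, 0, 0, 30],
  [0, 0, 0, 0, 30],
  [0, 0, 0, 0, 30],
])

```text
clock: 19.15
eef_pos: [0.5615, 0.2137, 0.2234]
orientation: [0.636, 0.772, 0.0, 0.0]
contact_force: [0.1, -0.7, -2.4]
grip_width: 0.047
grip_force: 62.2
```

Emit:
arm_command([
  [0, 0, 1, 0, 30],
  [0, 0, 0, 0, 30],
  [0, 0, 1, 0, 30],
  [0, 0, 0, 0, 30],
  [0, 0, 1, 0, 30],
  [0, 0, 0, 0, 30],
  [0, 0, 0, 0, 30],
  [0, 0, 0, 0, 30],
])

```text
clock: 19.95
eef_pos: [0.5615, 0.2138, 0.2207]
orientation: [0.636, 0.772, 0.0, 0.0]
contact_force: [-0.7, -0.2, -0.4]
grip_width: 0.0467
grip_force: 62.4
```

Contact is starting: the weight is transferring at z = 0.2207. I'll press 1 mm more, ease the grip gradually, then open.

Emit:
arm_command([
  [0, 0, 1, 0, 30],
  [0, 0, 0, 0, 46.6],
  [0, 0, 0, 0, 47.2],
  [0, 0, 0, 0, 47.6],
  [0, 0, 0, 0, 47.9],
  [0, 0, 0, 0, 48.2],
  [0, 0, 0, 0, 49],
  [0, 0, 0, 0, 51],
])

```text
clock: 20.75
eef_pos: [0.5612, 0.2136, 0.2184]
orientation: [0.636, 0.772, -0.0, -0.0]
contact_force: [-0.5, -0.3, -0.2]
grip_width: 0.0511
grip_force: 0.0
```

Emit:
arm_command([
  [0, 0, 0, 0, 56],
  [0, 0, 0, 0, 62],
  [0, 0, 0, 0, 70],
  [0, 0, 0, 0, 70],
  [0, 0, 0, 0, 70],
  [0, 0, 0, 0, 70],
  [0, 0, 0, 0, 70],
  [0, 0, 0, 0, 70],
])

```text
clock: 21.55
eef_pos: [0.5614, 0.2137, 0.2193]
orientation: [0.636, 0.772, -0.0, 0.0]
contact_force: [0.4, 0.5, 0.5]
grip_width: 0.07
grip_force: 0.0
```

```bash
python3 r.py s12
```

```text
21.6 [0.5614 0.2137 0.2193] F [-0.3  0.4 -0.8] Tq [ 0.031 -0.013  0.054] 0.07031371686427433
to gap, tool mm [-0.6 -0.6 -0. ]
0.06 (np.float64(333.4), np.float64(171.5)) 326 338 13
0.08 (np.float64(332.6), np.float64(176.2)) 326 337 12
0.1 (np.float64(331.9), np.float64(180.7)) 326 335 10
0.12 (np.float64(331.2), np.float64(185.2)) 324 336 13
0.14 (np.float64(330.5), np.float64(189.5)) 322 337 16
0.165 (np.float64(329.7), np.float64(194.8)) 320 338 19
```

The mill stands free on the gap and upright. I'll retreat straight up and check.

Emit:
arm_command([
  [0, 0, -8, 0, 70],
  [0, 0, -15, 0, 70],
  [0, 0, -20, 0, 70],
  [0, 0, -25, 0, 70],
  [0, 0, -25, 0, 70],
  [0, 0, -25, 0, 70],
  [0, 0, -20, 0, 70],
  [0, 0, -10, 0, 70],
])

```text
clock: 22.4
eef_pos: [0.5621, 0.2139, 0.3719]
orientation: [0.636, 0.772, 0.002, 0.002]
contact_force: [0.2, 0.3, -0.5]
grip_width: 0.0702
grip_force: 0.0
```

Run:
```python
from h import *
o=arm.get_obs(); print(o['eef_pos'],o['contact_force'])
snap('scene','s13'); b=cv2.imread('pics/s13.png').astype(int)
w=((b[...,2]-b[...,0]>35)&(b[...,2]>110)&(b[...,1]*1.6>b[...,2]))
for z in(.075,.09,.11,.13,.15,.175,.21,.235):
    u,v=proj('s13',[.561,.213,z]); c=int(round(u)); n=np.flatnonzero(w[int(round(v)),c-18:c+19])+c-18
    print(z,round(u,1),round(v,1),(n.min()+n.max())/2 if len(n) else None,len(n))
d=np.abs(b-cv2.imread('pics/scene0.png').astype(int)).sum(2)
for name,x,y in(('oil',310,275),('mug',257,185),('jar',319,217)): print(name,d[y-15:y+15,x-10:x+10].mean())
```

```text
[0.5621206  0.21391511 0.37186998] [ 0.15318953  0.3049975  -0.47451204]
0.075 330.0 190.9 329.5 18
0.09 330.5 187.7 329.5 14
0.11 331.2 183.3 330.0 11
0.13 331.9 178.8 331.0 11
0.15 332.6 174.2 331.5 12
0.175 333.6 168.2 334.0 17
0.21 335.0 159.4 333.5 14
0.235 336.0 152.9 337.0 19
oil 3.53
mug 6.32
jar 18.786666666666665
```

```bash
python3 -c "
from workcell import arm
print(arm.sign_off())"
```

```text
the job is handed in; nothing more can be done
None
```

The pepper mill stands upright and released in the middle of the rack's empty space, the last image check showed the mug and oil bottle unmoved, and I handed the job in at about 22 s of the 48 s allowed (no verdict was returned).

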